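# Fold over and tuck the flap of a mail dispatch case

### The job

Close the dispatch case on the sorting bench for sending out: with the fingertips push its orange flap over until it lies flat on the case, then, holding it down, push the flap along towards the yellow lip until its edge is tucked fully home beneath the lip and stays shut by itself. Only push and press, gently: do not pinch the flap or pick anything up. Leave the packet inside and the other things on the bench where they are, and finish with the hand clear of everything.

Things in the scene. Friction and masses are not known exactly. Their poses are not given: they have to be found in the camera images.
- case: dark grey open plastic case 180 x 130 x 45 mm (along its x, y, z), 5 mm walls, fixed to the bench. Origin at the centre of its underside; z up; its x axis points from the flap's hinge to the yellow lip, i.e. the direction in which the flap is folded over and tucked. Its yaw is that of the x axis. Two steel slot guides on its sides at the hinge end reach up to z = 61 mm (x -85 to -33 mm, |y| 60 to 65 mm)
- hinge (a point): point on the flap's hinge axis, at mid width. The axis lies along the case's y, 50 mm above the bench. It is an 8 mm steel rod that slides in the slot guides: in the case's frame this point is at x = -70 mm + the value of carriage, y = 0, z = 50 mm
- flap (a joint): angle of the orange flap about the hinge in rad: 0 flat on the case, pi/2 upright, more leaning back away from the lip (stop at 2.3). A spring opens it: let go, it swings back to about 1.75 (about 0.1 N m near flat, so 1 to 2 N of press holds it down); 0 is a hard stop
- carriage (a joint): how far the hinge rod, and the flap with it, has slid towards the lip, in m: 0 back, 0.022 fully home (both hard stops). It has about 4 N of friction and stays where it is left. The flap's edge clears the lip in folding only while this is below about 0.005; slid fully home with the flap flat, the edge lies 16 mm beneath the lip
- flap_edge (a point): middle of the flap's free edge, 129 mm from the hinge axis. The flap is a 110 mm wide, 5 mm thick orange plate (middle plane through the hinge axis), with a white card on its outer face (the face that is on top when folded and that faces away from the lip when upright)
- flap_rib (a point): foot of the hinge-side face of a black rib across the flap's outer face, 104 mm from the hinge axis and 2.5 mm off the flap's middle plane. The rib is 80 mm wide, 6 mm thick, 7 mm tall: a fingertip behind it (on the hinge side) can push the flap towards the lip
- lip (a point): middle of the lower front edge (the edge facing the hinge) of the yellow retaining lip: 65 mm from the case's origin along its x, 56.5 mm above the bench. From there the lip, 118 mm wide and 5 mm thick, reaches 19 mm back to its post. The flat flap's top is 4 mm below the lip's underside
- packet: loose cardboard packet 75 x 70 x 28 mm lying inside the case, well below the flap; origin at the centre of its underside
- carton: small loose cardboard carton 90 x 60 x 50 mm beside the case; origin at the centre of its underside
- tape: loose roll of brown tape lying flat, 90 mm across, 48 mm high, beside the case; origin at the centre of its underside
- stamp: loose rubber stamp, black foot 55 x 26 mm, wooden knob, 75 mm high; origin at the centre of its underside
- mug: loose blue mug, 80 mm across, 92 mm high; origin at the centre of its underside
- bottle: loose clear bottle with a blue cap, 64 mm across, 190 mm high; origin at the centre of its underside
- scanner: loose grey and black hand scanner lying flat, about 180 x 55 x 34 mm; origin on its underside, near its middle

How it is judged (in metres and radians):
On the way, in this order (a step that is already met when the one before it is completed fails the run):
1. the flap is folded over flat onto the case (value of joint flap below 0.07 rad), for 0.1 s.
2. the flap's edge is pushed fully home beneath the lip (value of joint carriage above 0.017 m and value of joint flap below 0.07 rad), for 0.2 s.
At the end, for the whole second after the job is handed in: the flap lies flat (within 0.07 rad) and at rest, slid at least 17 of its 22 mm, its edge at least 10 mm beneath the yellow lip, held by the lip alone; the packet within 30 mm and the other loose things within 20 mm of where they began (all of step 2 and velocity of joint flap below 0.05 rad/s and height (world z) of flap_edge below 0.0565 m and x of flap_edge in the frame of lip above 0.01 m and distance of packet from where it was at the start of the episode below 0.03 m and distance of each of carton, tape, stamp, mug, bottle, scanner from where it was at the start of the episode below 0.02 m); the robot touches nothing.
It fails at once if the packet is moved or lifted out of the case (30 mm) (distance of packet from where it was at the start of the episode above 0.03 m).
It fails at once if the flap is pinched or pressed hard (over 30 N) (contact force between the fingers and flap above 30 N).
It fails at once if another thing on the bench is pushed or lifted (20 mm) (distance of any of carton, tape, stamp, mug, bottle, scanner from where it was at the start of the episode above 0.02 m).
It also fails if it takes over 40 s, if anything falls off the work surface, if the arm or the gripper's body presses on something with over 40 N, if the wrist force passes 120 N, or if a joint passes its speed limit or range.

### The arm

A 6-joint arm with a two-finger parallel gripper is mounted at the origin on the work surface. World frame = base frame: x ahead of the robot, y to its left, z up, the work surface at z = 0. Lengths are in mm, angles in rad, forces in N, time in s.
With the tool pointing down it reaches from about 300 to 775 mm from the base axis. Payload 14.6 kg.
Tool frame: the origin (TCP) lies midway between the tips of the shut fingers; the grasp point (between the pads) lies 19 mm behind it (manip.grip_depth is the distance from the TCP to the grasp point, in mm); x points along the fingers, y is the direction in which the jaws open and shut, and the axes are right-handed (so a half turn about x gives the same grasp; the last joint's range is limited). The gripper opens to 94 mm and grips with 3 to 60 N. Pads are 16 mm wide; open, the fingers measure 119 mm over their backs; the gripper's body (75 mm by 177 mm) begins 78 mm behind the grasp point.
Start: joints at [1.034, 0.3, 1.521, -0, 1.321, -0.067], TCP at [248.985, 490.403, 173.246] pointing down, gripper open.
Joint ranges: [-3.03, 3.03], [-0.79, 2.21], [0.23, 2.52], [-1.04, 4.18], [0, 3.07], [-2.55, 2.55]. Speed limits (rad/s): [2.22, 2.22, 2.57, 3.14, 3.14, 3.14].

### API

Orientations are given as [roll, pitch, yaw] about the fixed x, y, z axes, in that order (R = Rz(yaw) Ry(pitch) Rx(roll)).
In Python, from cell import readout, cams, ticket, manip gives the robot as it stands. The module is installed in compiled form; this text tells all that it offers.
- The arm moves only by the tool apply_moves, never from a script. Its argument "plan" is one flat list of numbers, 7 for each row, row after row: the turn, a rotation vector about the tool's x, y, z in rad, then the shift along the tool's x, y, z in m, then the opening in per cent of the stroke, from 0 (shut) to 100 (fully open). In form: [wx, wy, wz, x, y, z, fingers, wx, wy, wz, x, y, z, fingers, ...]. A call has 1 to 5 rows; each row shifts and turns the commanded pose from where the row before left it, along the tool's axes as they then stand; what a row does not reach is not made up. A row lasts 1/8 s, in which the tool goes at most 62.5 mm and 10.7 degrees, less where a joint would pass 70% of its speed; a pose out of reach is approached as far as the arm can. A call with a gripper value outside its range is refused whole. The fingers move at their own pace and stop on an object; "force" is the grip in N (left out, the last holds). Time passes only in rows, so rows that do not move let the fingers close. It gives the time, the measured TCP pose, the force and the opening at its end, in the units of the state.
- readout.read_state(): the state, without advancing time (a new reading comes with each control period).
- cams.camera(name): name is "side" or "top" or "wrist"; returns a dict with "image" (384x512x3 uint8, red, green, blue), "fovy" (degrees; the focal length in pixels is half the picture's height over the tangent of half this angle, whatever the lens; pixels are square), "cx", "cy" (the principal point, pixels), "position" and "orientation" of the camera in the world; the wrist camera has in their place "T_tool_cam" (4x4, takes a point from camera to tool coordinates, whose origin is the TCP and whose axes are the tool frame's). Camera axes: x right, y down, z forward; pixel columns grow to the right and rows downward; lengths in mm; the calibration is good to about 2 mm. A picture is of the moment at which its call begins: read the wrist's pose just before it. There is no depth.
- ticket.sign_off(): hands the job in, once; it reports no verdict.
The state is a dict: "clock": time; "joints": joint angles; "qd": joint speeds; "effort": joint torques, N m; "eef_pos": TCP position; "eef_rot": TCP orientation; "wrist_force": force on the tool from outside, world axes, zero at the start; "moment": the same for the moment, N m; "finger_gap": finger opening in mm.
Only numpy, scipy, OpenCV 4.12 (cv2) and the standard library are available. Lean on these libraries where they do the work, as an engineer would, in place of code of your own. Each camera call takes 0.05 s, during which the arm holds its last target.

## Working session

There is one attempt and no reset: what is moved stays moved. The work goes in short steps, Python scripts to look and compute and a tool call to move; the robot and the scene stay as the last step left them, time stands still between calls to the robot, and variables do not carry over. Pictures are saved under pics/ and viewed, and the job is handed in when it is done.

Besides the shell and the picture viewer there is one more tool, called after "Request:" by a JSON object that holds its "name" and its "arguments". apply_moves: Moves the arm, as the interface text tells. Its arguments: {"type":"object","properties":{"plan":{"type":"array","items":{"type":"number"}},"force":{"type":"number"}},"required":["plan"]}

```bash
mkdir -p pics; cat > h.py <<'E'
import numpy as np, cv2
from scipy.spatial.transform import Rotation as R
from cell import readout, cams, ticket, manip
def snap(name,fn):
    c=cams.camera(name); cv2.imwrite('pics/'+fn,cv2.cvtColor(c['image'],cv2.COLOR_RGB2BGR)); return c
E
python3 - <<'E'
from h import *
print(readout.read_state())
for n in ['top','side','wrist']:
    c=snap(n,n+'0.png'); print({k:v for k,v in c.items() if k!='image'})
E
```

```text
{'clock': 0.0, 'joints': array([ 1.03437372e+00,  3.00487502e-01,  1.52158501e+00,  2.37800512e-06,
        1.32069823e+00, -6.66284617e-02]), 'qd': array([ 0.0007296 ,  0.00141365, -0.00018965, -0.00030434, -0.00316075,
       -0.00018963]), 'effort': array([ 6.73839859e-04, -5.31803262e+01, -3.52740777e+01,  7.08383415e-02,
        2.43534520e-02, -1.26562209e-04]), 'eef_pos': array([248.84755954, 490.14520956, 172.67569555]), 'eef_rot': array([-1.63937994,  1.56961824, -2.10917467]), 'wrist_force': array([ 0.6638758 ,  0.46073812, -0.74344456]), 'moment': array([-0.03975244,  0.04266902, -0.01945097]), 'finger_gap': 94.02745828170454}
{'fovy': 45.649477880186936, 'cx': 252.98036833223415, 'cy': 198.50013963236583, 'position': array([ 360.21927378,    8.43684486, 1253.38619295]), 'orientation': array([-2.97543121, -0.01503306, -1.55499321])}
{'fovy': 51.43842213948684, 'cx': 255.7865836575961, 'cy': 193.58156970041654, 'position': array([  41.78342472, -670.90277537,  779.02178801]), 'orientation': array([-2.26692217,  0.00580267, -0.65355358])}
{'fovy': 69.30560801716997, 'cx': 252.25400218255052, 'cy': 196.68775397281544, 'T_tool_cam': array([[ 1.23947904e-03, -2.81708647e-01,  9.59499193e-01,
        -2.11749164e+02],
       [ 9.99999181e-01,  4.31264552e-05, -1.27913492e-03,
         4.42654995e-01],
       [ 3.18963570e-04,  9.59499993e-01,  2.81708470e-01,
        -8.19118427e+01],
       [ 0.00000000e+00,  0.00000000e+00,  0.00000000e+00,
         1.00000000e+00]])}
```

View pics/top0.png

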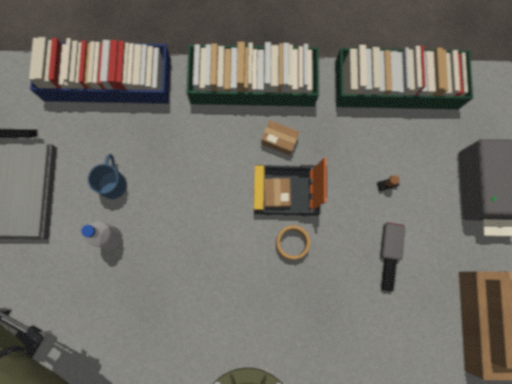

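View pics/side0.png

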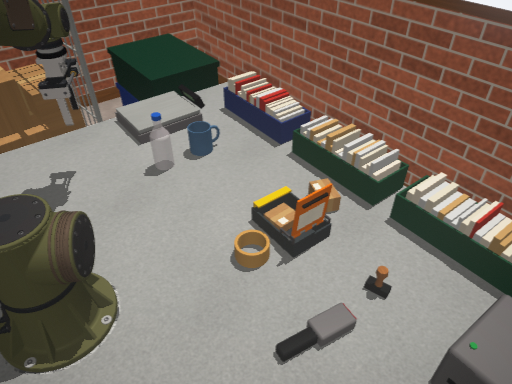

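View pics/wrist0.png

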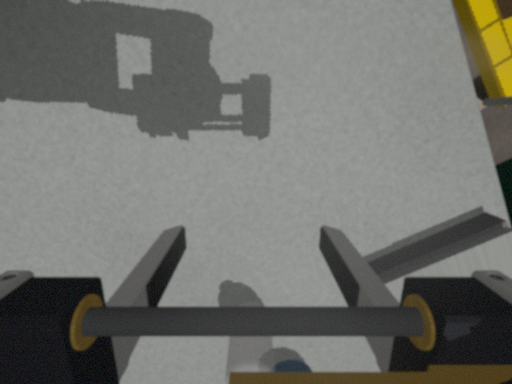

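```bash
cat >> h.py <<'E'
def ray(c,u,v):
    f=192/np.tan(np.radians(c['fovy'])/2)
    Rm=R.from_euler('xyz',c['orientation']).as_matrix()
    d=Rm@np.array([(u-c['cx'])/f,(v-c['cy'])/f,1.]); return np.array(c['position']),d
def onz(c,u,v,z):
    p,d=ray(c,u,v); return p+d*(z-p[2])/d[2]
E
python3 - <<'E'
from h import *
for n in ['top','side']:
    c=cams.camera(n); im=cv2.cvtColor(c['image'],cv2.COLOR_RGB2BGR); h=cv2.cvtColor(im,cv2.COLOR_BGR2HSV)
    x0,y0=(235,105) if n=='top' else (215,160)
    cv2.imwrite(f'pics/{n}_crop.png',cv2.resize(im[y0:y0+170 if n=='top' else y0+120,x0:x0+120+(0 if n=='top' else 40)],None,fx=5 if n=='side' else 3.5,fy=5 if n=='side' else 3.5,interpolation=cv2.INTER_CUBIC))
    m=cv2.inRange(h,(22,150,100),(35,255,255)); 
    for nm,m in (('y',m),('o',cv2.inRange(h,(3,190,60),(14,255,255)))):
        cs,_=cv2.findContours(m,cv2.RETR_EXTERNAL,cv2.CHAIN_APPROX_NONE)
        for k in cs:
            if cv2.contourArea(k)<60: continue
            r=cv2.minAreaRect(k); b=cv2.boxPoints(r); print(n,nm,cv2.contourArea(k),r)
            if nm=='y':
                for q in b: print(q,onz(c,*q,61.5).round(1))
            else:
                for q in b: print(q)
E
```

```text
top y 306.5 ((258.6676940917969, 187.4815216064453), (8.930673599243164, 43.26661682128906), 3.1798300743103027)
[253.00922 208.83383] [532.7  -6.8  61.5]
[255.40924 165.63382] [649.9 -11.4  61.5]
[264.32617 166.12921] [649.  -35.4  61.5]
[261.92615 209.32922] [531.8 -30.4  61.5]
side y 248.5 ((271.4000244140625, 196.8000030517578), (7.155416965484619, 39.35479736328125), 63.43495178222656)
[252.20001 202.40001] [529.9 -10.5  61.5]
[287.40002 184.8    ] [656.4 -11.2  61.5]
[290.60004 191.2    ] [644.6 -38.7  61.5]
[255.40002 208.8    ] [521.  -36.6  61.5]
side o 870.0 ((310.02203369140625, 209.21632385253906), (29.368526458740234, 59.44963073730469), 14.743562698364258)
[288.2565  234.22539]
[303.38602 176.73317]
[331.78757 184.20726]
[316.65805 241.69948]
```

View pics/top_crop.png

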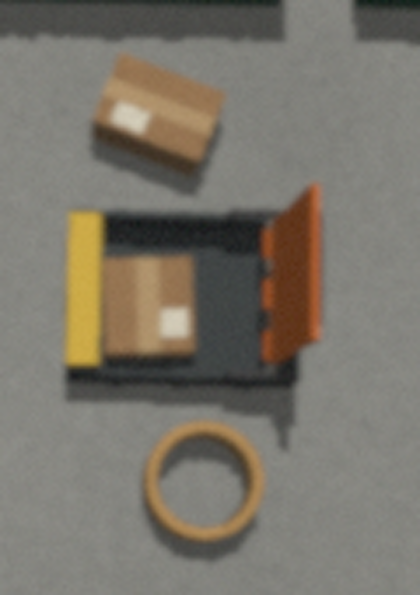

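View pics/side_crop.png

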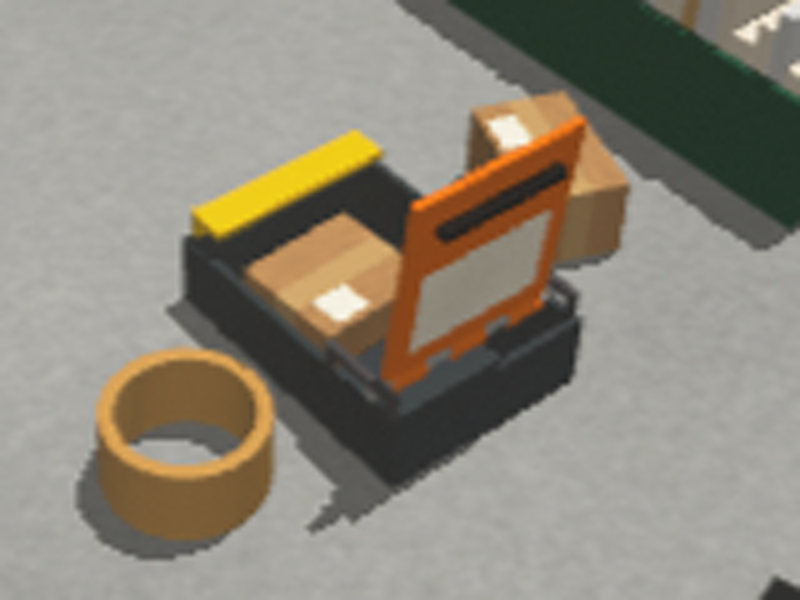

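```bash
python3 - <<'E'
from h import *
c=cams.camera('top')
def P(u,v,z): return onz(c,235+(u-1.25)/3.5,105+(v-1.25)/3.5,z).round(1)
print('rim near L',P(67,380,45),'near R',P(296,384,45), 'far L',P(67,211,45))
# dark mask rect lower edge
im=c['image'].astype(int).sum(2)
for u in range(258,320,6):
    col=im[195:235,u]; print(u,col[10:30].tolist())
print('flap edge',[P(318,185,z) for z in(176,178)],[P(320,338,z) for z in (176,178)])
print('carton',P(110,55,50),P(225,95,50),P(200,165,50),P(95,125,50))
print('tape',P(205,481,48))
s=cams.camera('side')
def S(u,v): return ray(s,215+(u-2)/5,160+(v-2)/5)
def tri(a,b):
    (p,d),(q,e)=a,b; A=np.c_[d,-e]; t=np.linalg.lstsq(A,q-p,rcond=None)[0]; x,y=p+d*t[0],q+e*t[1]; return ((x+y)/2).round(1),np.linalg.norm(x-y).round(1)
def T(u,v): return ray(c,235+(u-1.25)/3.5,105+(v-1.25)/3.5)
print('edge far',tri(T(318,185),S(584,120)),'edge near',tri(T(320,338),S(413,203)))
print('rim near R',tri(T(296,384),S(395,408)))
print('lip near front',tri(T(101,366),S(213,236)),'far front',tri(T(104,212),S(381,155)))
E
```

```text
rim near L [523.3  -9.3  45. ] near R [ 523.4 -184.5   45. ] far L [655.8  -7.3  45. ]
258 [441, 441, 437, 394, 274, 156, 110, 120, 136, 164, 215, 224, 224, 247, 293, 364, 395, 404, 407, 410]
264 [264, 236, 219, 218, 192, 180, 164, 138, 117, 161, 206, 228, 222, 238, 289, 355, 393, 399, 389, 392]
270 [287, 206, 147, 126, 142, 165, 174, 159, 131, 145, 194, 217, 227, 233, 287, 362, 395, 397, 400, 405]
276 [331, 245, 157, 117, 125, 156, 180, 164, 122, 155, 199, 224, 233, 237, 281, 347, 379, 387, 396, 393]
282 [272, 193, 134, 128, 119, 154, 176, 168, 122, 149, 195, 228, 235, 227, 240, 286, 356, 384, 385, 386]
288 [255, 194, 131, 124, 155, 180, 186, 177, 143, 132, 164, 211, 224, 232, 245, 290, 359, 398, 397, 396]
294 [194, 202, 196, 204, 206, 200, 203, 181, 136, 140, 169, 213, 223, 222, 236, 285, 355, 383, 397, 386]
300 [201, 199, 204, 202, 196, 195, 175, 161, 102, 130, 152, 196, 230, 232, 223, 225, 238, 287, 357, 376]
306 [197, 201, 196, 199, 197, 199, 200, 177, 131, 119, 136, 188, 220, 222, 214, 224, 220, 238, 283, 355]
312 [229, 223, 211, 193, 203, 223, 195, 167, 127, 92, 159, 207, 218, 224, 230, 236, 230, 244, 258, 302]
318 [161, 154, 138, 107, 98, 105, 128, 130, 118, 171, 214, 253, 267, 271, 264, 272, 269, 272, 266, 276]
flap edge [array([ 645.7, -180.1,  176. ]), array([ 645.2, -179.7,  178. ])] [array([ 537.8, -180.3,  176. ]), array([ 537.4, -179.9,  178. ])]
carton [781.3 -39.1  50. ] [ 750.4 -129.7   50. ] [ 693.3 -110.2   50. ] [723.9 -28.   50. ]
tape [ 448.  -114.6   48. ]
edge far (array([ 645. , -179.6,  177.1]), np.float64(0.9)) edge near (array([ 535.7, -178.5,  181.5]), np.float64(2.8))
rim near R (array([ 523.9, -184. ,   56.6]), np.float64(5.0))
lip near front (array([531. , -33.8,  61.6]), np.float64(2.8)) far front (array([651. , -34.7,  58.3]), np.float64(3.0))
```

```bash
python3 - <<'E'
from h import *
s=readout.read_state(); M=R.from_euler('xyz',s['eef_rot']).as_matrix(); print(M.round(3)); 
for sg in (1,-1):
    D=np.array([[0,sg,0],[0,0,-sg],[-1,0,0]]).astype(float)  # cols: x=-z, y=sg*X, z= x cross y
    x=np.array([0,0,-1.]);y=np.array([sg,0,0.]);D=np.c_[x,y,np.cross(x,y)]
    print(D,R.from_matrix(M.T@D).as_rotvec().round(3))
print(M.T@np.array([.342,-.72,0]))
E
```

```text
[[-0.     0.453  0.892]
 [-0.     0.892 -0.453]
 [-1.    -0.    -0.   ]]
[[ 0.  1.  0.]
 [ 0.  0. -1.]
 [-1.  0.  0.]] [1.101 0.    0.   ]
[[ 0. -1.  0.]
 [ 0.  0.  1.]
 [-1.  0.  0.]] [-2.041 -0.     0.   ]
[ 7.28595578e-05 -4.87176029e-01  6.30891045e-01]
```

Request:
{"name": "apply_moves", "arguments": {"plan": [0.1835,0,0,-0.045,0,0,0,0.1835,0,0,-0.045,0,0,0,0.1835,0,0,-0.045,0,0,0,0.1835,0,0,0,0,0,0,0.1835,0,0,0,0,0,0], "force": 5}}

```text
clock: 0.98
eef_pos: [249.0, 490.5, 308.6]
eef_rot: [2.413, 1.57, 1.02]
wrist_force: [0.6, -0.5, 0.4]
finger_gap: 47.5
```

Request:
{"name": "apply_moves", "arguments": {"plan": [0.1835,0,0,0,0,0.05,0,0,0,0,0,0.025,0.05,0,0,0,0,0,0.025,0.05,0,0,0,0,0,0.025,0.05,0,0,0,0,0,0.025,0.05,0]}}

```text
clock: 1.6
eef_pos: [358.5, 239.6, 308.4]
eef_rot: [2.022, 1.57, 0.452]
wrist_force: [0.8, 0.7, -1.2]
finger_gap: 0.4
```

Request:
{"name": "apply_moves", "arguments": {"plan": [0,0,0,0,0.023,0.047,0,0,0,0,0,0.023,0.047,0,0,0,0,0,0.023,0.047,0,0,0,0,0,0.023,0.047,0,0,0,0,0,0.023,0.047,0]}}

```text
clock: 2.22
eef_pos: [473.6, 4.5, 308.4]
eef_rot: [1.665, 1.57, 0.094]
wrist_force: [-0.0, 0.5, 0.0]
finger_gap: 0.2
```

Request:
{"name": "apply_moves", "arguments": {"plan": [0,0,0,0,0.023,0.047,0,0,0,0,0,0.023,0.047,0,0,0,0,0,0.023,0.047,0,0,0,0,0,0.023,0.047,0,0,0,0,0,0.023,0.047,0]}}

```text
clock: 2.85
eef_pos: [588.6, -230.4, 308.2]
eef_rot: [1.73, 1.571, 0.16]
wrist_force: [0.7, 0.4, -0.1]
finger_gap: 0.8
```

```bash
python3 - <<'E'
from h import *
s=readout.read_state(); M=R.from_euler('xyz',s['eef_rot']).as_matrix(); print(s['clock'],s['eef_pos'].round(1),M.round(3),s['joints'].round(2),s['wrist_force'])
x=np.array([0,0,-1.]);y=np.array([1,0,0.]);D=np.c_[x,y,np.cross(x,y)]
print(R.from_matrix(M.T@D).as_rotvec().round(4), M.T@(np.array([590,-225,300])-s['eef_pos']))
snap('side','side1.png'); snap('wrist','w1.png')
E
```

```text
2.85 [ 588.6 -230.4  308.2] [[ 0.  1. -0.]
 [ 0. -0. -1.]
 [-1.  0. -0.]] [-0.43  0.44  1.02  0.    1.68 -0.43] [ 0.73839887  0.43844006 -0.07359298]
[-0.     -0.     -0.0001] [ 8.20549109  1.37415568 -5.36476614]
```

View pics/side1.png

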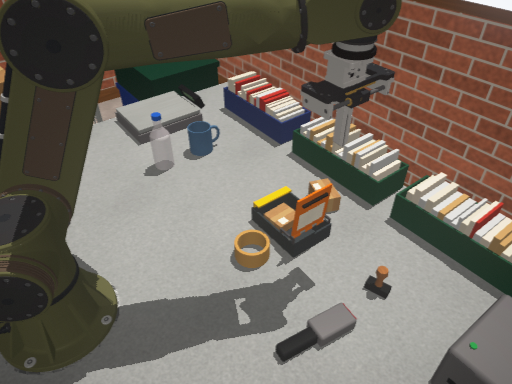

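View pics/w1.png

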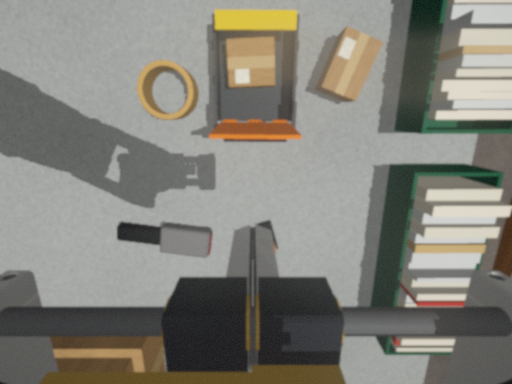

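```bash
cat >> h.py <<'E'
def wcam():
    s=readout.read_state(); c=cams.camera('wrist')
    T=np.eye(4);T[:3,:3]=R.from_euler('xyz',s['eef_rot']).as_matrix();T[:3,3]=s['eef_pos']
    W=T@c['T_tool_cam']; c['position']=W[:3,3]; c['orientation']=R.from_matrix(W[:3,:3]).as_euler('xyz'); return c
E
python3 - <<'E'
from h import *
c=wcam(); im=cv2.cvtColor(c['image'],cv2.COLOR_RGB2BGR)
cv2.imwrite('pics/w2.png',cv2.resize(im[0:150,195:320],None,fx=4,fy=4,interpolation=cv2.INTER_CUBIC))
h=cv2.cvtColor(im,cv2.COLOR_BGR2HSV)
for nm,lo,hi,z in (('y',(22,150,100),(35,255,255),61.5),('o',(3,190,60),(14,255,255),177)):
    m=cv2.inRange(h,lo,hi); m[160:]=0
    k=max(cv2.findContours(m,0,2)[0],key=cv2.contourArea)
    for q in cv2.boxPoints(cv2.minAreaRect(k)): print(nm,q.round(1),onz(c,*q,z).round(1))
E
```

```text
y [215.  13.] [535.7  -9.6  61.5]
y [296.  13.] [651.7 -10.1  61.5]
y [296.  31.] [652.7 -33.   61.5]
y [215.  31.] [534.7 -32.5  61.5]
o [232. 137.] [ 564.4 -175.4  177. ]
o [239. 137.] [ 572.9 -175.4  177. ]
o [239. 139.] [ 572.8 -177.8  177. ]
o [232. 139.] [ 564.4 -177.8  177. ]
```

View pics/w2.png

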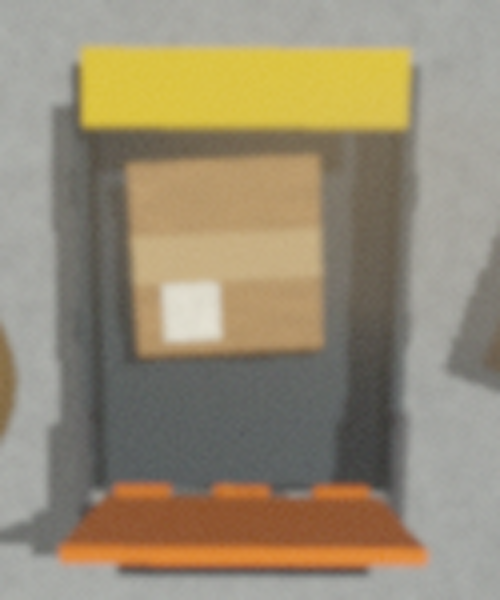

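Request:
{"name": "apply_moves", "arguments": {"plan": [0,0,0,0.055,0.003,0,0,0,0,0,0.055,0,0,0,0,0,0,0.055,0,0,0,0,0,0,0.008,0,-0.02,0,0,0,0,0,0,-0.015,0]}}

```text
clock: 3.62
eef_pos: [591.7, -191.8, 137.2]
eef_rot: [1.298, 1.569, -0.272]
wrist_force: [1.0, 0.5, 0.2]
finger_gap: 0.5
```

Request:
{"name": "apply_moves", "arguments": {"plan": [0,0,0,0,0,-0.008,0,0,0,0,0,0,-0.008,0,0,0,0,0.001,0,-0.011,0,0,0,0,0.001,0,-0.011,0,0,0,0,0,0,0,0]}}

```text
clock: 4.25
eef_pos: [591.1, -154.9, 133.2]
eef_rot: [-2.169, 1.57, 2.544]
wrist_force: [0.5, 0.2, -0.2]
finger_gap: 0.8
```

```bash
python3 - <<'E'
from h import *
s=readout.read_state(); print(s['clock'],s['eef_pos'].round(1),s['wrist_force'])
c=snap('side','side2.png'); im=cv2.imread('pics/side2.png'); cv2.imwrite('pics/side2c.png',cv2.resize(im[100:280,230:410],None,fx=3.3,fy=3.3))
E
```

```text
4.25 [ 591.1 -154.9  133.2] [ 0.50915687  0.22998125 -0.16259954]
```

View pics/side2c.png

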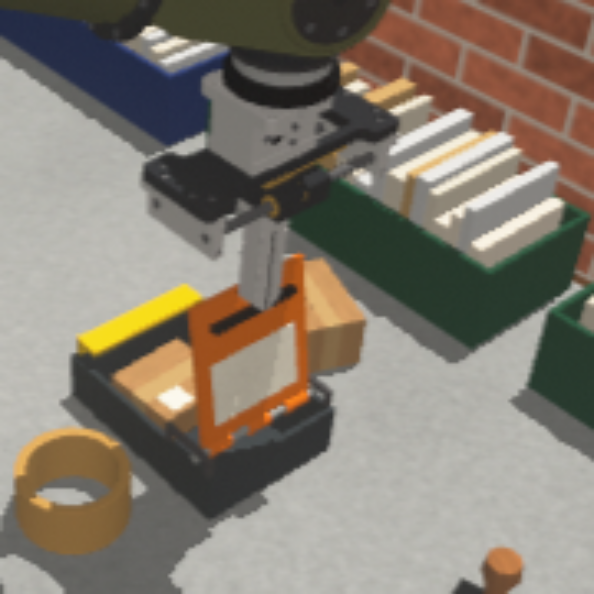

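Request:
{"name": "apply_moves", "arguments": {"plan": [0,0,0,0.0035,0,-0.01,0,0,0,0,0.0048,0,-0.0092,0,0,0,0,0.006,0,-0.009,0,0,0,0,0.007,0,-0.009,0,0,0,0,0,0,0,0]}}

```text
clock: 4.92
eef_pos: [591.9, -116.2, 113.2]
eef_rot: [2.212, 1.568, 0.643]
wrist_force: [-3.1, 8.6, 15.4]
finger_gap: 0.7
```

```bash
python3 - <<'E'
from h import *
s=readout.read_state(); print(s['clock'],s['eef_pos'].round(1),s['wrist_force'])
c=snap('side','side3.png'); im=cv2.imread('pics/side3.png'); cv2.imwrite('pics/side3c.png',cv2.resize(im[100:280,230:410],None,fx=3.3,fy=3.3))
E
```

```text
4.925 [ 591.9 -116.2  113.2] [-3.11252688  8.5628545  15.3802905 ]
```

View pics/side3c.png

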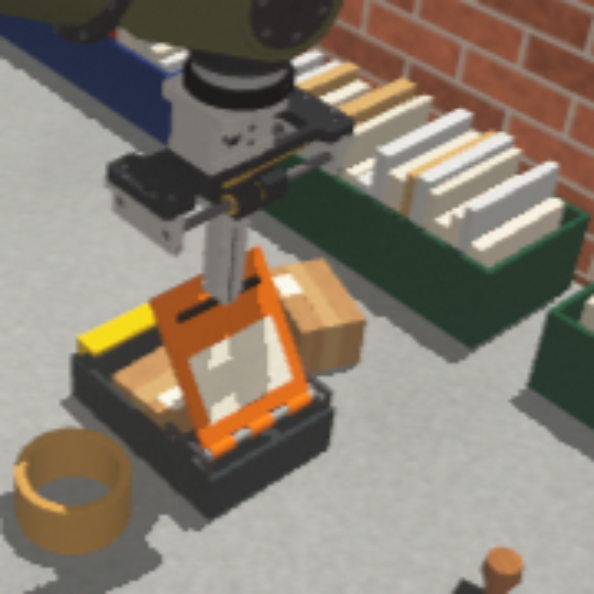

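Request:
{"name": "apply_moves", "arguments": {"plan": [0,0,0,0,0,0,0]}}

```text
clock: 5.1
eef_pos: [591.9, -116.8, 113.5]
eef_rot: [2.072, 1.568, 0.503]
wrist_force: [-2.0, 8.6, 15.7]
finger_gap: 0.3
```

```bash
python3 - <<'E'
from h import *
s=readout.read_state(); print(s['clock'],s['eef_pos'].round(1),s['wrist_force'])
c=wcam(); im=cv2.cvtColor(c['image'],cv2.COLOR_RGB2BGR); cv2.imwrite('pics/w4.png',im)
E
```

```text
5.1 [ 591.9 -116.8  113.5] [-2.04832265  8.56451851 15.65879324]
```

View pics/w4.png

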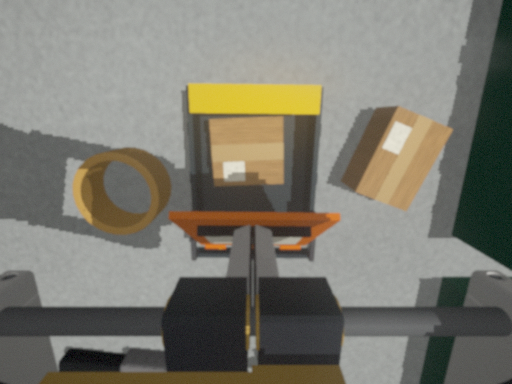

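```bash
python3 - <<'E'
from h import *
im=cv2.imread('pics/side3.png'); cv2.imwrite('pics/s3z.png',cv2.resize(im[165:245,265:330],None,fx=7,fy=7,interpolation=cv2.INTER_CUBIC))
im=cv2.imread('pics/w4.png'); cv2.imwrite('pics/w4z.png',cv2.resize(im[190:290,155:355],None,fx=4,fy=4,interpolation=cv2.INTER_CUBIC))
E
```

```text
(no output)
```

View pics/s3z.png

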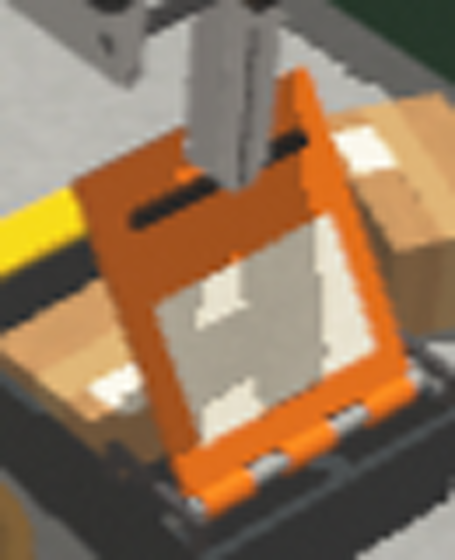

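View pics/w4z.png

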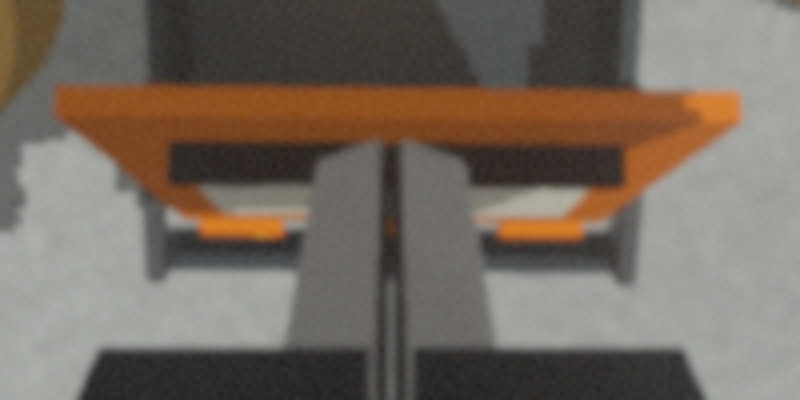

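```bash
cat >> h.py <<'E'
def tri(a,b):
    (p,d),(q,e)=a,b; A=np.c_[d,-e]; t=np.linalg.lstsq(A,q-p,rcond=None)[0]; x,y=p+d*t[0],q+e*t[1]; return ((x+y)/2).round(1),np.linalg.norm(x-y).round(1)
def proj(c,P):
    f=192/np.tan(np.radians(c['fovy'])/2); d=R.from_euler('xyz',c['orientation']).as_matrix().T@(np.array(P)-c['position']); return (np.array([c['cx'],c['cy']])+f*d[:2]/d[2]).round(1)
E
python3 - <<'E'
from h import *
s=cams.camera('side'); w=wcam()
print('edge L',tri(ray(s,276.1,191.4),ray(w,169.3,212)),'R',tri(ray(s,307.9,174.7),ray(w,340.5,213)))
p=readout.read_state()['eef_pos']; print(p, 'tip in side zoom',(proj(s,p)-[265,165])*7,'wrist zoom',(proj(w,p)-[155,190])*4)
for th in (45,50,55,60,65,70):
    t=np.radians(th)
    f=lambda x,r,o:(x,-168+r*np.cos(t)-o*np.sin(t),50+r*np.sin(t)+o*np.cos(t))
    print(th,[(proj(s,f(x,r,o))-[265,165])*7 for x,r,o in ((537,129,2.5),(647,129,2.5),(537,0,2.5),(592,104,9.5),(552,104,9.5),(632,104,9.5))])
E
```

```text
edge L (array([538.5, -96.7, 152.5]), np.float64(2.5)) R (array([649.3, -95.9, 152.6]), np.float64(2.3))
[ 591.91349992 -116.87803526  113.54606928] tip in side zoom [219.1 237.3] wrist zoom [387.2 121.2]
45 [array([ 37.8, 181.3]), array([264.6,  67.2]), array([193.2, 504.7]), array([193.2, 180.6]), array([109.9, 224. ]), array([274.4, 138.6])]
50 [array([ 53.2, 177.1]), array([281.4,  62.3]), array([193.9, 505.4]), array([207.2, 178.5]), array([123.2, 222.6]), array([288.4, 136.5])]
55 [array([ 70., 175.]), array([299.6,  59.5]), array([193.9, 506.1]), array([222.6, 179.2]), array([137.9, 223.3]), array([303.8, 136.5])]
60 [array([ 88.2, 175.7]), array([319.2,  58.8]), array([193.9, 506.1]), array([238.7, 181.3]), array([153.3, 226.1]), array([319.9, 138.6])]
65 [array([107.1, 179.2]), array([339.5,  60.9]), array([194.6, 506.8]), array([254.8, 185.5]), array([170.1, 231. ]), array([337.4, 142.8])]
70 [array([127.4, 185.5]), array([360.5,  65.8]), array([194.6, 507.5]), array([272.3, 192.5]), array([186.9, 238. ]), array([354.9, 148.4])]
```

```bash
python3 - <<'E'
from h import *
s=cams.camera('side')
print('side2 pred',proj(s,(591.1,-154.9,133.2)),'obs ~309.4,193')
print('side1 pred',proj(s,(588.6,-230.4,308.2)))
im=cv2.imread('pics/side1.png'); cv2.imwrite('pics/s1z.png',cv2.resize(im[80:200,300:400],None,fx=5,fy=5,interpolation=cv2.INTER_CUBIC))
im=cv2.imread('pics/side2.png'); cv2.imwrite('pics/s2z.png',cv2.resize(im[140:240,270:350],None,fx=6,fy=6,interpolation=cv2.INTER_CUBIC))
st=readout.read_state();print(st['moment'],st['wrist_force'])
for y in (-110,-117,-125):
    p,d=ray(s,298.6,192.1); print(p+d*(y-p[1])/d[1])
E
```

```text
side2 pred [306.9 200.9] obs ~309.4,193
side1 pred [337.5 156.4]
[1.7344137  0.59954284 0.06132189] [-2.35414362  8.48320143 15.4216469 ]
[ 605.02078627 -110.          125.02202112]
[ 597.99165091 -117.          133.18386052]
[ 589.95835336 -125.          142.51167697]
```

View pics/s1z.png

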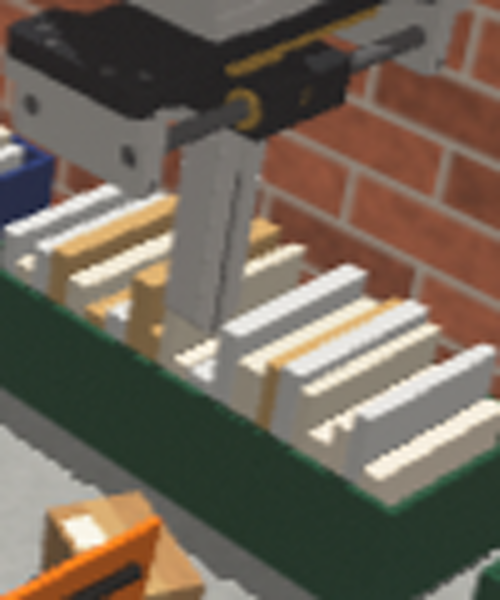

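View pics/s2z.png

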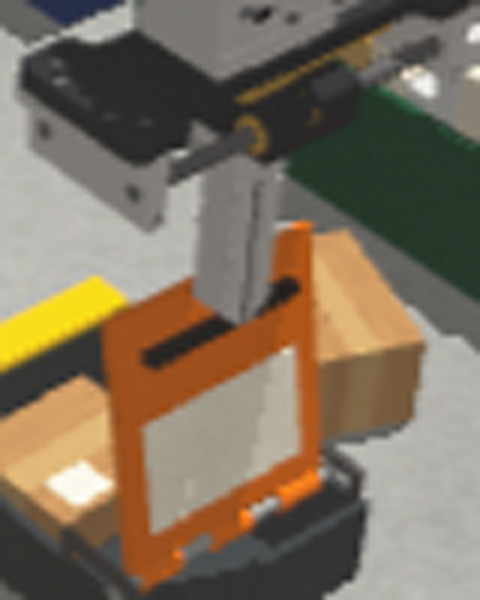

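```bash
python3 - <<'E'
from h import *
c=cams.camera('wrist'); im=cv2.cvtColor(c['image'],cv2.COLOR_RGB2BGR)
f=192/np.tan(np.radians(c['fovy'])/2); T=c['T_tool_cam']
for (u,v) in ((248,225.5),(256,225.5),(248,229),(238,231)):
    d=T[:3,:3]@np.array([(u-c['cx'])/f,(v-c['cy'])/f,1])
    for z in (-8,-4,0,8):
        p=T[:3,3]+d*(z-T[2,3])/d[2]; print((u,v),z,p.round(1),end=' ')
    print()
s=cams.camera('side')
for y in (-222,-230,-238):
    for uv in ((343,147),(340,150)):
        p,d=ray(s,*uv); print(uv,(p+d*(y-p[1])/d[1]).round(1))
im=cv2.imread('pics/w1.png'); cv2.imwrite('pics/w1z.png',cv2.resize(im[200:300,195:315],None,fx=6,fy=6,interpolation=cv2.INTER_CUBIC))
E
```

```text
(248, 225.5) -8 [-30.5  -2.6  -8. ] (248, 225.5) -4 [-20.8  -2.8  -4. ] (248, 225.5) 0 [-11.   -2.9   0. ] (248, 225.5) 8 [ 8.4 -3.3  8. ] 
(256, 225.5) -8 [-30.5   3.   -8. ] (256, 225.5) -4 [-20.8   3.1  -4. ] (256, 225.5) 0 [-11.    3.3   0. ] (256, 225.5) 8 [8.4 3.6 8. ] 
(248, 229) -8 [-36.8  -2.5  -8. ] (248, 229) -4 [-27.4  -2.7  -4. ] (248, 229) 0 [-17.9  -2.8   0. ] (248, 229) 8 [ 0.9 -3.1  8. ] 
(238, 231) -8 [-40.1  -9.2  -8. ] (238, 231) -4 [-30.9  -9.7  -4. ] (238, 231) 0 [-21.7 -10.2   0. ] (238, 231) 8 [ -3.2 -11.2   8. ] 
(343, 147) [ 612.3 -222.   317.4]
(340, 150) [ 604.  -222.   313.3]
(343, 147) [ 602.1 -230.   325.6]
(340, 150) [ 594.  -230.   321.6]
(343, 147) [ 592.  -238.   333.9]
(340, 150) [ 584.  -238.   329.9]
```

View pics/w1z.png

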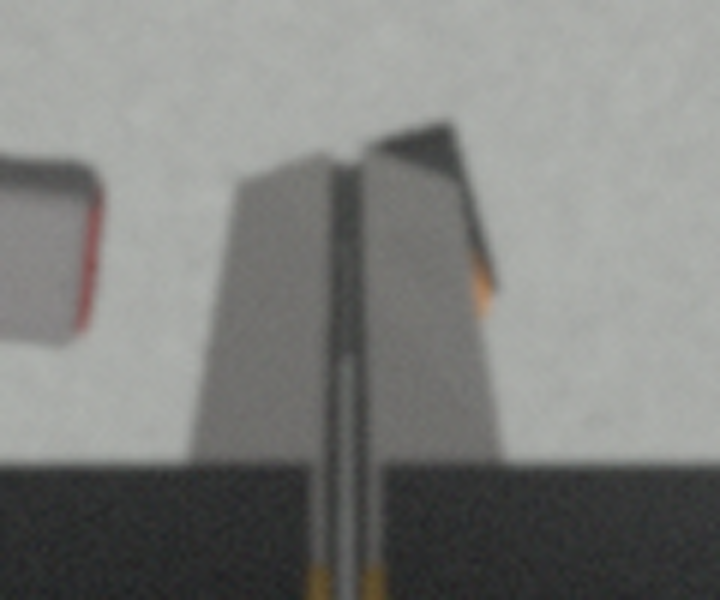

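Request:
{"name": "apply_moves", "arguments": {"plan": [0,0,0,-0.012,0,0.01,0,0,0,0,-0.008,0,0.02,0,0,0,0,0,0,0.02,0,0,0,0,0,0,0.02,0,0,0,0,0,0,0.02,0]}}

```text
clock: 6.02
eef_pos: [590.8, -210.3, 131.4]
eef_rot: [-1.904, 1.57, 2.808]
wrist_force: [1.1, -0.5, -0.2]
finger_gap: 0.6
```

Request:
{"name": "apply_moves", "arguments": {"plan": [0,0,0,0.01,0,0,0,0,0,0,0.015,0,0,0,0,0,0,0,0,0,0]}}

```text
clock: 6.4
eef_pos: [590.4, -207.6, 105.0]
eef_rot: [-1.99, 1.568, 2.723]
wrist_force: [-0.4, 0.2, -0.4]
finger_gap: 0.6
```

```bash
python3 - <<'E'
from h import *
s=readout.read_state(); print(s['clock'],s['eef_pos'].round(1),s['wrist_force'])
c=snap('side','side5.png'); im=cv2.imread('pics/side5.png'); cv2.imwrite('pics/s5z.png',cv2.resize(im[140:250,265:365],None,fx=5,fy=5,interpolation=cv2.INTER_CUBIC))
print((proj(c,s['eef_pos'])-[265,140])*5)
snap('wrist','w5.png')
E
```

```text
6.4 [ 590.4 -207.6  105. ] [-0.44512056  0.2355563  -0.39136048]
[278. 405.]
```

View pics/s5z.png

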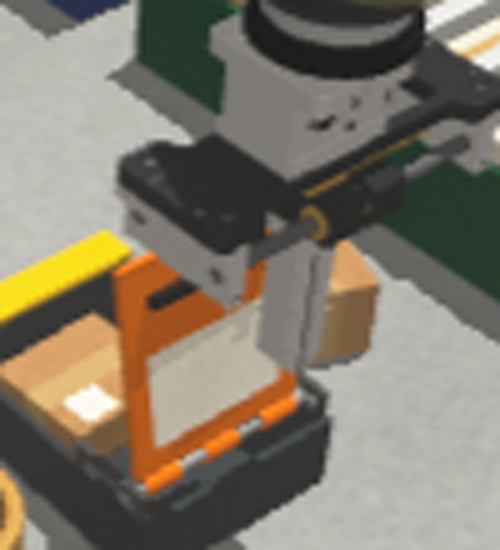

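View pics/w5.png

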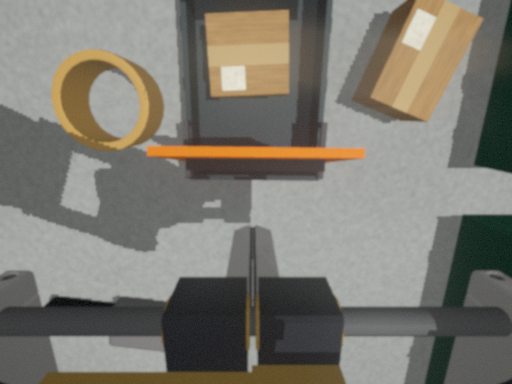

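Request:
{"name": "apply_moves", "arguments": {"plan": [0,0,0,-0.013,0.001,-0.011,0,0,0,0,0,0,-0.01,0,0,0,0,0,0,-0.01,0,0,0,0,0.003,0,-0.01,0,0,0,0,0.006,0,-0.0105,0]}}

```text
clock: 7.12
eef_pos: [592.1, -156.4, 110.6]
eef_rot: [0.682, 1.571, -0.889]
wrist_force: [0.5, -0.4, -0.4]
finger_gap: 0.6
```

Request:
{"name": "apply_moves", "arguments": {"plan": [0,0,0,0.004,0,-0.01,0,0,0,0,0.005,0,-0.009,0,0,0,0,0,0,0,0]}}

```text
clock: 7.5
eef_pos: [591.9, -137.4, 101.4]
eef_rot: [-1.88, 1.57, 2.833]
wrist_force: [0.1, -0.2, -0.2]
finger_gap: 0.6
```

```bash
python3 - <<'E'
from h import *
s=readout.read_state(); print(s['clock'],s['eef_pos'].round(1),s['wrist_force'])
c=snap('side','side6.png'); im=cv2.imread('pics/side6.png'); cv2.imwrite('pics/s6z.png',cv2.resize(im[150:250,265:345],None,fx=6,fy=6,interpolation=cv2.INTER_CUBIC))
E
```

```text
7.5 [ 591.9 -137.4  101.4] [ 0.07545491 -0.20413136 -0.24210936]
```

View pics/s6z.png

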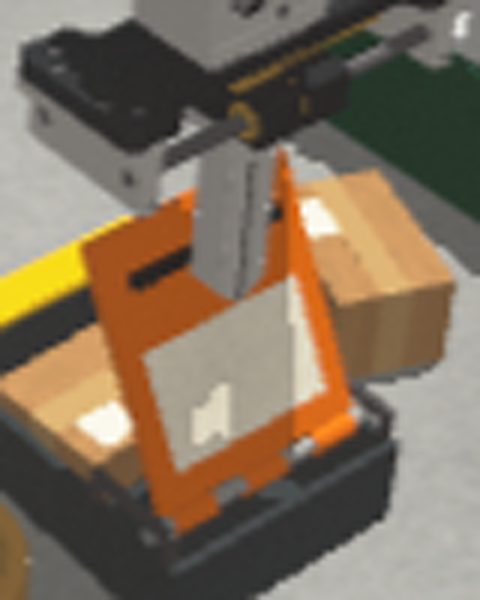

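Request:
{"name": "apply_moves", "arguments": {"plan": [0,0,0,0.006,0,-0.009,0,0,0,0,0.0075,0,-0.008,0,0,0,0,0,0,0,0]}}

```text
clock: 7.92
eef_pos: [591.8, -120.3, 87.6]
eef_rot: [-1.88, 1.569, 2.834]
wrist_force: [0.2, -0.9, 0.7]
finger_gap: 0.3
```

```bash
python3 - <<'E'
from h import *
s=readout.read_state(); print(s['clock'],s['eef_pos'].round(1),s['wrist_force'])
c=snap('side','side7.png'); im=cv2.imread('pics/side7.png'); cv2.imwrite('pics/s7z.png',cv2.resize(im[150:250,265:345],None,fx=6,fy=6,interpolation=cv2.INTER_CUBIC))
E
```

```text
7.925 [ 591.8 -120.3   87.6] [ 0.15167225 -0.93579596  0.70197039]
```

View pics/s7z.png

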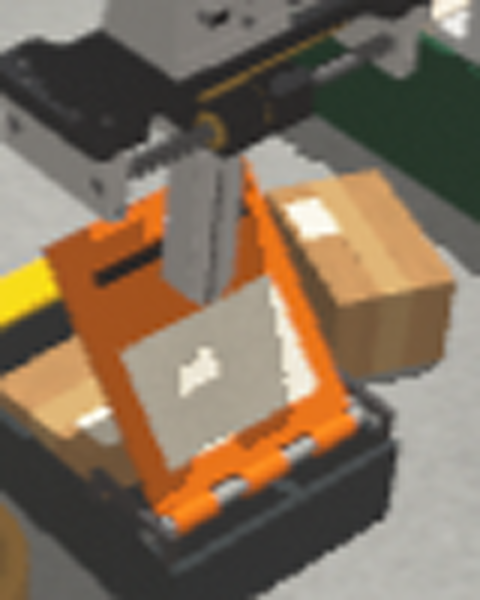

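Request:
{"name": "apply_moves", "arguments": {"plan": [0,0,0,0.0075,0,-0.007,0,0,0,0,0.008,0,-0.0056,0,0,0,0,0.006,0,-0.0033,0,0,0,0,0.006,0,-0.0028,0,0,0,0,0,0,0,0]}}

```text
clock: 8.6
eef_pos: [591.9, -102.2, 60.4]
eef_rot: [-1.774, 1.57, 2.938]
wrist_force: [-0.1, -0.0, 0.7]
finger_gap: 0.6
```

```bash
python3 - <<'E'
from h import *
s=readout.read_state(); print(s['clock'],s['eef_pos'].round(1),s['wrist_force'])
c=snap('side','side8.png'); im=cv2.imread('pics/side8.png'); cv2.imwrite('pics/s8z.png',cv2.resize(im[150:250,255:335],None,fx=6,fy=6,interpolation=cv2.INTER_CUBIC))
E
```

```text
8.6 [ 591.9 -102.2   60.4] [-0.13149534 -0.02624737  0.71062834]
```

View pics/s8z.png

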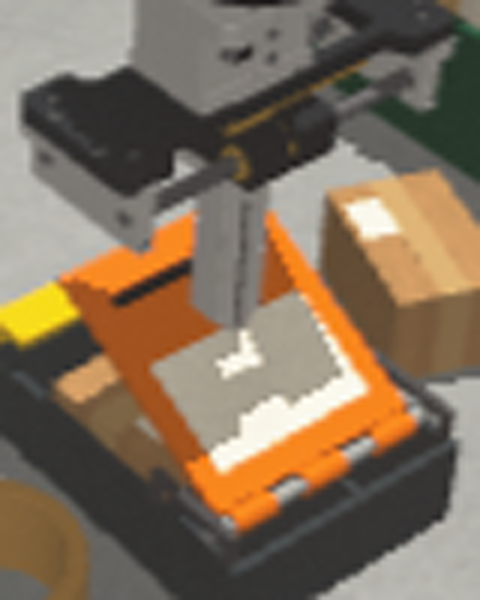

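Request:
{"name": "apply_moves", "arguments": {"plan": [0,0,0,0.006,0,-0.002,0,0,0,0,0.006,0,-0.002,0,0,0,0,0.005,0,-0.001,0,0,0,0,0,0,0,0]}}

```text
clock: 9.15
eef_pos: [591.9, -97.3, 43.4]
eef_rot: [-1.712, 1.57, 3.0]
wrist_force: [-0.2, -0.3, 1.2]
finger_gap: 0.2
```

```bash
python3 - <<'E'
from h import *
s=readout.read_state(); print(s['clock'],s['eef_pos'].round(1),s['wrist_force'])
c=snap('side','side9.png'); im=cv2.imread('pics/side9.png'); cv2.imwrite('pics/s9z.png',cv2.resize(im[150:250,255:335],None,fx=6,fy=6,interpolation=cv2.INTER_CUBIC))
E
```

```text
9.15 [591.9 -97.3  43.4] [-0.22671696 -0.31072696  1.21913053]
```

View pics/s9z.png

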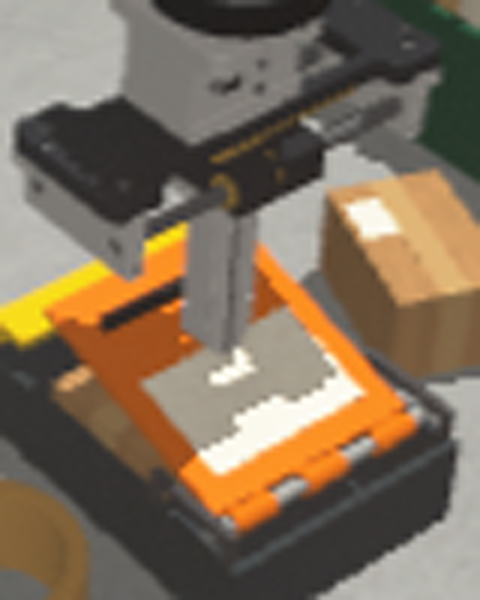

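Request:
{"name": "apply_moves", "arguments": {"plan": [0,0,0,0.004,0,0,0,0,0,0,0.003,0,0,0,0,0,0,0,0,0,0]}}

```text
clock: 9.57
eef_pos: [592.0, -97.4, 36.6]
eef_rot: [-1.677, 1.57, 3.036]
wrist_force: [-0.2, 0.5, 0.9]
finger_gap: 0.8
```

Request:
{"name": "apply_moves", "arguments": {"plan": [0,0,0,0.002,0,0,0,0,0,0,0,0,0,0]}}

```text
clock: 9.82
eef_pos: [592.1, -97.4, 34.8]
eef_rot: [-1.841, 1.571, 2.871]
wrist_force: [1.1, 0.6, 1.2]
finger_gap: 0.4
```

```bash
python3 - <<'E'
from h import *
s=readout.read_state(); print(s['clock'],s['eef_pos'].round(1),s['wrist_force'])
c=snap('side','side10.png'); im=cv2.imread('pics/side10.png'); cv2.imwrite('pics/s10z.png',cv2.resize(im[150:250,255:335],None,fx=6,fy=6,interpolation=cv2.INTER_CUBIC))
E
```

```text
9.825 [592.1 -97.4  34.8] [1.0985261  0.56715413 1.17686246]
```

View pics/s10z.png

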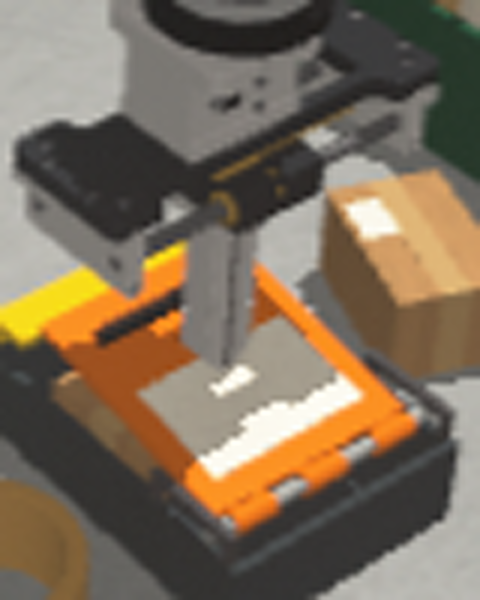

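```bash
python3 - <<'E'
from h import *
s=cams.camera('side')
for th in (0,4,8,12,16):
    t=np.radians(th)
    f=lambda x,r,o:(x,-168+r*np.cos(t)-o*np.sin(t),50+r*np.sin(t)+o*np.cos(t))
    print(th,[(proj(s,f(x,r,o))-[255,150])*6 for x,r,o in ((537,129,2.5),(552,104,9.5),(537,0,2.5))])
E
```

```text
0 [array([ 33.6, 355.8]), array([ 94.8, 360. ]), array([223.2, 519. ])]
4 [array([ 34.8, 341.4]), array([ 96.6, 349.2]), array([223.2, 519. ])]
8 [array([ 36. , 328.2]), array([ 98.4, 339. ]), array([223.8, 519.6])]
12 [array([ 38.4, 315. ]), array([102. , 328.8]), array([223.8, 519.6])]
16 [array([ 42., 303.]), array([105.6, 320.4]), array([224.4, 520.2])]
```

Request:
{"name": "apply_moves", "arguments": {"plan": [0,0,0,0.003,0,0,0,0,0,0,0,0,0,0]}}

```text
clock: 10.18
eef_pos: [592.0, -97.4, 31.7]
eef_rot: [-1.693, 1.571, 3.02]
wrist_force: [1.1, 0.3, 0.8]
finger_gap: 0.2
```

Request:
{"name": "apply_moves", "arguments": {"plan": [0,0,0,0.002,0,0,0,0,0,0,0,0,0,0]}}

```text
clock: 10.42
eef_pos: [592.1, -97.3, 29.8]
eef_rot: [-1.628, 1.571, 3.084]
wrist_force: [0.8, 0.7, 2.0]
finger_gap: 0.5
```

Request:
{"name": "apply_moves", "arguments": {"plan": [0,0,0,0.002,0,0,0,0,0,0,0,0,0,0]}}

```text
clock: 10.68
eef_pos: [592.1, -97.4, 27.8]
eef_rot: [-1.574, 1.571, 3.138]
wrist_force: [-1.0, 0.8, 0.9]
finger_gap: 0.6
```

Request:
{"name": "apply_moves", "arguments": {"plan": [0,0,0,0.0015,0,0,0,0,0,0,0,0,0,0]}}

```text
clock: 10.92
eef_pos: [592.1, -97.3, 26.3]
eef_rot: [-1.829, 1.571, 2.884]
wrist_force: [-0.6, 0.6, 1.0]
finger_gap: 0.4
```

```bash
python3 - <<'E'
from h import *
c=snap('side','side11.png'); im=cv2.imread('pics/side11.png'); cv2.imwrite('pics/s11z.png',cv2.resize(im[150:250,255:335],None,fx=6,fy=6,interpolation=cv2.INTER_CUBIC))
E
```

```text
(no output)
```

View pics/s11z.png

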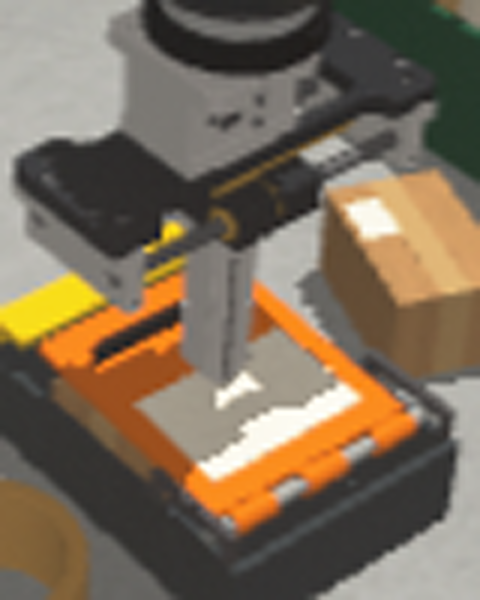

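Request:
{"name": "apply_moves", "arguments": {"plan": [0,0,0,0.001,0,0,0,0,0,0,0,0,0,0]}}

```text
clock: 11.22
eef_pos: [592.1, -97.4, 25.4]
eef_rot: [-2.127, 1.571, 2.586]
wrist_force: [0.6, 0.3, 1.4]
finger_gap: 0.5
```

Request:
{"name": "apply_moves", "arguments": {"plan": [0,0,0,0.001,0,0,0,0,0,0,0,0,0,0]}}

```text
clock: 11.48
eef_pos: [592.1, -97.4, 24.4]
eef_rot: [0.795, 1.571, -0.775]
wrist_force: [0.2, -0.1, 1.3]
finger_gap: 0.6
```

Request:
{"name": "apply_moves", "arguments": {"plan": [0,0,0,0.001,0,0,0,0,0,0,0.001,0,0,0,0,0,0,0,0,0,0]}}

```text
clock: 11.85
eef_pos: [592.1, -97.4, 22.3]
eef_rot: [-1.33, 1.571, -2.901]
wrist_force: [0.9, 0.6, 0.9]
finger_gap: 0.3
```

Request:
{"name": "apply_moves", "arguments": {"plan": [0,0,0,0.001,0,0,0,0,0,0,0,0,0,0]}}

```text
clock: 12.1
eef_pos: [592.1, -97.4, 21.4]
eef_rot: [-1.426, 1.571, -2.997]
wrist_force: [0.8, 0.7, 1.3]
finger_gap: 0.7
```

Request:
{"name": "apply_moves", "arguments": {"plan": [0,0,0,0.0005,0,0,0,0,0,0,0,0,0,0]}}

```text
clock: 12.35
eef_pos: [592.1, -97.3, 20.9]
eef_rot: [-1.534, 1.571, -3.105]
wrist_force: [-0.1, 1.1, 1.3]
finger_gap: 0.6
```

Request:
{"name": "apply_moves", "arguments": {"plan": [0,0,0,0.0005,0,0,0,0,0,0,0.0005,0,0,0,0,0,0,0,0,0,0]}}

```text
clock: 12.72
eef_pos: [592.2, -97.4, 20.2]
eef_rot: [1.361, 1.571, -0.21]
wrist_force: [-1.7, 1.2, 5.0]
finger_gap: 0.3
```

Request:
{"name": "apply_moves", "arguments": {"plan": [0,0,0,0.0005,0,0,0,0,0,0,0,0,0,0]}}

```text
clock: 12.98
eef_pos: [592.3, -97.4, 20.0]
eef_rot: [1.362, 1.57, -0.209]
wrist_force: [-3.3, 2.1, 8.2]
finger_gap: 0.6
```

```bash
python3 - <<'E'
from h import *
c=snap('side','side12.png'); im=cv2.imread('pics/side12.png'); cv2.imwrite('pics/s12z.png',cv2.resize(im[150:250,255:335],None,fx=6,fy=6,interpolation=cv2.INTER_CUBIC))
print(readout.read_state()['wrist_force'])
E
```

```text
[-2.85419102  2.98448321  7.00661997]
```

View pics/s12z.png

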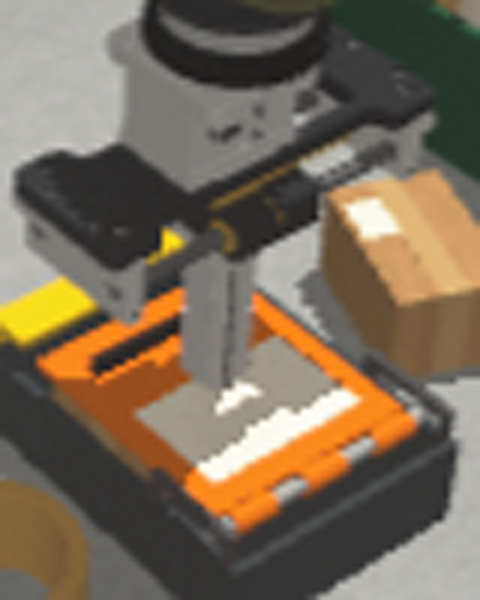

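Request:
{"name": "apply_moves", "arguments": {"plan": [0,0,0,-0.0003,0,-0.004,0,0,0,0,0,0,-0.005,0,0,0,0,0,0,-0.005,0,0,0,0,0,0,0,0]}}

```text
clock: 13.52
eef_pos: [592.5, -83.1, 20.1]
eef_rot: [1.307, 1.57, -0.264]
wrist_force: [1.0, 0.2, 6.2]
finger_gap: 0.5
```

Request:
{"name": "apply_moves", "arguments": {"plan": [0,0,0,0,0,-0.003,0,0,0,0,0,0,-0.003,0,0,0,0,0,0,0,0]}}

```text
clock: 13.9
eef_pos: [592.5, -77.3, 20.1]
eef_rot: [1.159, 1.57, -0.411]
wrist_force: [1.4, -1.4, 5.4]
finger_gap: 0.3
```

```bash
python3 - <<'E'
from h import *
c=snap('side','side13.png'); im=cv2.imread('pics/side13.png'); cv2.imwrite('pics/s13z.png',cv2.resize(im[150:250,255:335],None,fx=6,fy=6,interpolation=cv2.INTER_CUBIC))
s=readout.read_state();print(s['wrist_force'],s['eef_pos'])
E
```

```text
[ 1.23815596 -2.50187438  5.65784303] [592.54920637 -77.33586973  20.12841783]
```

View pics/s13z.png

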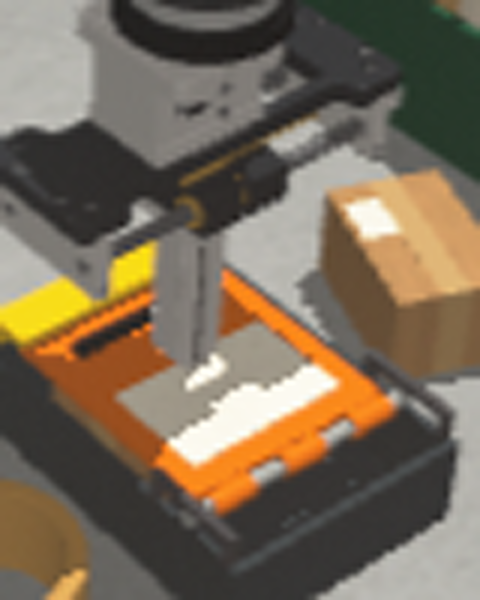

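Request:
{"name": "apply_moves", "arguments": {"plan": [0,0,0,0,0,-0.003,0,0,0,0,0,0,-0.003,0,0,0,0,0,0,-0.003,0,0,0,0,0,0,0,0]}}

```text
clock: 14.45
eef_pos: [592.6, -68.3, 20.1]
eef_rot: [1.182, 1.569, -0.388]
wrist_force: [0.6, -2.6, 6.0]
finger_gap: 0.2
```

Request:
{"name": "apply_moves", "arguments": {"plan": [0,0,0,0,0,-0.003,0,0,0,0,0,0,-0.003,0,0,0,0,0,0,0,0]}}

```text
clock: 14.82
eef_pos: [592.5, -62.4, 20.1]
eef_rot: [1.093, 1.57, -0.477]
wrist_force: [-0.5, -2.3, 5.8]
finger_gap: 0.6
```

```bash
python3 - <<'E'
from h import *
c=snap('side','side14.png'); im=cv2.imread('pics/side14.png'); cv2.imwrite('pics/s14z.png',cv2.resize(im[150:250,255:335],None,fx=6,fy=6,interpolation=cv2.INTER_CUBIC))
s=readout.read_state();print(s['wrist_force'],s['eef_pos'])
E
```

```text
[ 0.42235652 -2.70217275  6.02635358] [592.48159372 -62.3821641   20.13027303]
```

View pics/s14z.png

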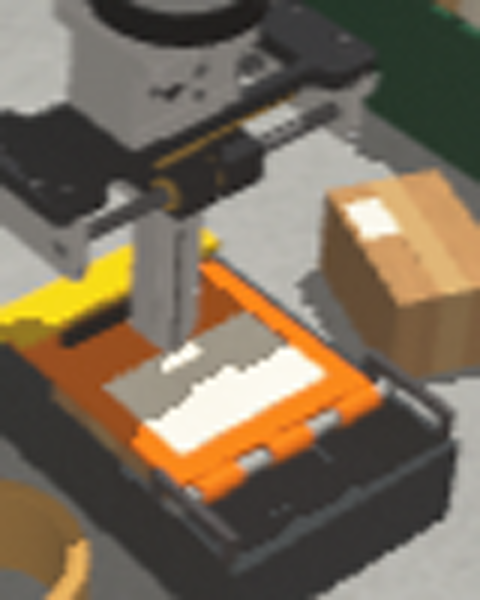

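Request:
{"name": "apply_moves", "arguments": {"plan": [0,0,0,0,0,-0.003,0,0,0,0,0,0,-0.003,0,0,0,0,0,0,0,0]}}

```text
clock: 15.25
eef_pos: [592.4, -56.3, 20.0]
eef_rot: [1.042, 1.57, -0.529]
wrist_force: [0.6, -2.6, 5.9]
finger_gap: 0.4
```

Request:
{"name": "apply_moves", "arguments": {"plan": [0,0,0,0,0,-0.002,0,0,0,0,0,0,-0.002,0,0,0,0,0,0,0,0]}}

```text
clock: 15.62
eef_pos: [592.3, -52.4, 20.0]
eef_rot: [0.994, 1.57, -0.577]
wrist_force: [0.1, -2.6, 5.6]
finger_gap: 0.5
```

```bash
python3 - <<'E'
from h import *
c=snap('side','side15.png'); im=cv2.imread('pics/side15.png'); cv2.imwrite('pics/s15z.png',cv2.resize(im[150:250,255:335],None,fx=6,fy=6,interpolation=cv2.INTER_CUBIC))
s=readout.read_state();print(s['wrist_force'],s['eef_pos'])
snap('wrist','w15.png')
for d in (0,10,17,20,22): print(d,[(proj(c,p)-[255,150])*6 for p in ((537,-168+d,47.5),(537,-168+d,52.5),(647,-168+d,52.5),(632,-168+d+104,59.5))])
E
```

```text
[-0.03145856 -1.99525537  5.08979284] [592.37559679 -52.41190145  19.99579921]
0 [array([222.6, 527.4]), array([223.2, 519. ]), array([411. , 408.6]), array([229.2, 288.6])]
10 [array([207. , 513.6]), array([207.6, 505.2]), array([394.8, 396. ]), array([214.8, 277.8])]
17 [array([196.2, 504. ]), array([196.8, 496.2]), array([383.4, 387.6]), array([204.6, 270. ])]
20 [array([191.4, 500.4]), array([192., 492.]), array([378.6, 384. ]), array([200.4, 266.4])]
22 [array([188.4, 497.4]), array([189. , 489.6]), array([375.6, 381.6]), array([198. , 264.6])]
```

View pics/s15z.png

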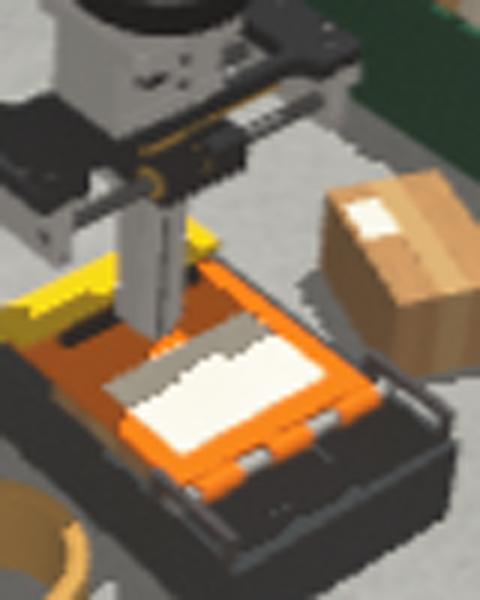

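View pics/w15.png

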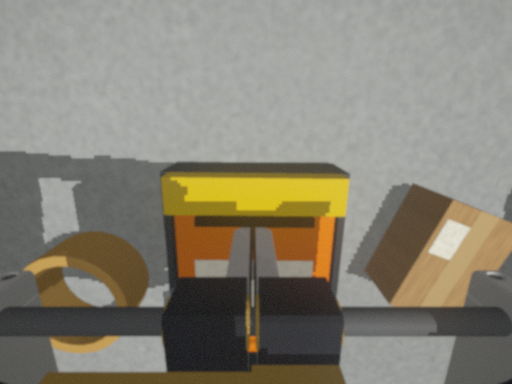

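Request:
{"name": "apply_moves", "arguments": {"plan": [0,0,0,0,0,-0.002,0,0,0,0,0,0,0,0]}}

```text
clock: 15.98
eef_pos: [592.3, -51.0, 20.0]
eef_rot: [0.498, 1.569, -1.073]
wrist_force: [0.3, -7.2, 4.3]
finger_gap: 0.5
```

Request:
{"name": "apply_moves", "arguments": {"plan": [0,0,0,0,0,-0.0015,0,0,0,0,0,0,0,0]}}

```text
clock: 16.23
eef_pos: [592.4, -50.8, 20.0]
eef_rot: [0.257, 1.568, -1.314]
wrist_force: [0.2, -15.5, 4.5]
finger_gap: 0.4
```

Request:
{"name": "apply_moves", "arguments": {"plan": [0,0,0,0,0,-0.001,0,0,0,0,0,0,0,0]}}

```text
clock: 16.48
eef_pos: [592.4, -50.7, 20.0]
eef_rot: [0.21, 1.567, -1.361]
wrist_force: [0.9, -21.1, 3.3]
finger_gap: 0.5
```

Request:
{"name": "apply_moves", "arguments": {"plan": [0,0,0,0,0,0.004,0,0,0,0,-0.005,0,0.001,0,0,0,0,-0.02,0,0,0,0,0,0,-0.04,0,0,0,0,0,0,-0.05,0,0,0]}}

```text
clock: 17.1
eef_pos: [591.2, -52.3, 135.0]
eef_rot: [-1.784, 1.568, 2.929]
wrist_force: [0.7, 0.1, -0.3]
finger_gap: 0.2
```

Request:
{"name": "apply_moves", "arguments": {"plan": [0,0,0,-0.05,0,0.03,0,0,0,0,-0.05,0,0.05,0,0,0,0,-0.03,0,0.05,0,0,0,0,0,0,0,0]}}

```text
clock: 17.6
eef_pos: [592.2, -179.7, 260.8]
eef_rot: [1.176, 1.568, -0.398]
wrist_force: [-0.7, -0.2, 0.2]
finger_gap: 0.5
```

```bash
python3 - <<'E'
from h import *
s=readout.read_state();print(s['clock'],s['wrist_force'],s['eef_pos'])
c=snap('side','side16.png'); im=cv2.imread('pics/side16.png'); cv2.imwrite('pics/s16z.png',cv2.resize(im[150:250,255:335],None,fx=6,fy=6,interpolation=cv2.INTER_CUBIC))
w=wcam(); im=cv2.cvtColor(w['image'],cv2.COLOR_RGB2BGR); cv2.imwrite('pics/w16.png',im)
snap('top','top16.png')
h=cv2.cvtColor(im,cv2.COLOR_BGR2HSV); m=cv2.inRange(h,(3,190,60),(14,255,255)); m[260:]=0
k=max(cv2.findContours(m,0,2)[0],key=cv2.contourArea); print(cv2.boundingRect(k))
for q in cv2.boxPoints(cv2.minAreaRect(k)): print(q.round(1),onz(w,*q,52.5).round(1))
E
```

```text
17.6 [-0.6533705  -0.24446286  0.20197283] [ 592.16546667 -179.67116111  260.80162453]
(225, 152, 1, 1)
[225. 152.] [ 551.6 -148.6   52.5]
[225. 152.] [ 551.6 -148.6   52.5]
[225. 152.] [ 551.6 -148.6   52.5]
[225. 152.] [ 551.6 -148.6   52.5]
```

View pics/s16z.png

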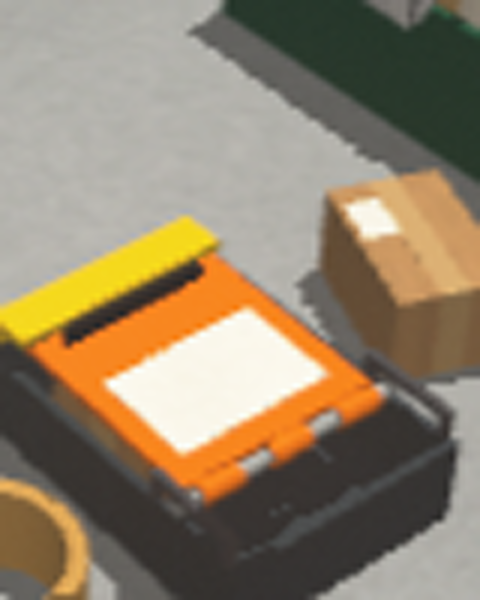

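View pics/w16.png

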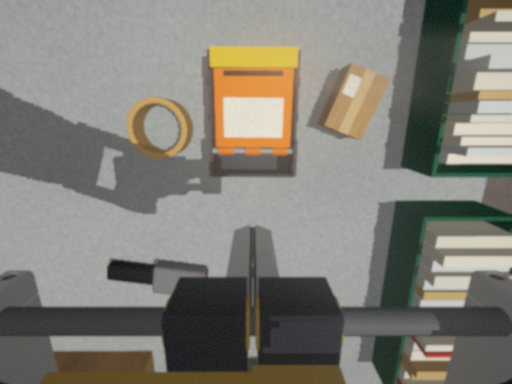

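View pics/top16.png

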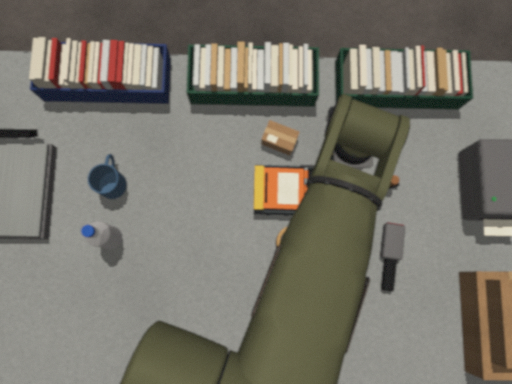

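```bash
python3 - <<'E'
from h import *
ticket.sign_off(); print(readout.read_state()['clock'])
E
```

```text
the job is handed in; nothing more can be done
the job is handed in; nothing more can be done
```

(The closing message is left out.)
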